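# Lock the shelf collar, push the label holder home and keep it pressed

## Robot

A 7-joint arm with a two-finger parallel gripper is mounted at the origin on a cart in front of the work surface, level with it; the furniture and walls round the work are solid. World frame = base frame: x ahead of the robot, y to its left, z up, the work surface at z = 0. Lengths are in m, angles in rad, forces in N, time in s.
With the tool pointing down it reaches from about 0.425 to 0.925 m from the base axis. Payload 6.8 kg.
Tool frame: the origin (TCP) lies between the finger pads; the fingertips stand 11 mm ahead of it and the grasp point (between the pads) lies 8 mm behind it; z points along the fingers, y is the line along which they close (so a half turn about z gives the same grasp; the last joint's range is limited). The gripper opens to 85 mm and grips with 20 to 120 N. Pads are 22 mm wide; open, the fingers measure 114 mm over their backs; the gripper's body (76 mm by 85 mm) begins 54 mm behind the grasp point. The pads swing forward as they close: fully open they stand 13 mm farther back than shut.
Start: joints at [1.039, 0.477, 0.022, 1.555, -0.011, 1.109, -0.083], TCP at [0.278, -0.615, 0.242] pointing down, gripper open.
Joint ranges: [-2.96, 2.96], [-0.34, 2.1], [-1.41, 1.46], [0.24, 2.44], [-1.37, 4.51], [0.17, 1.92], [-2.96, 2.96]. Speed limits (rad/s): [2.39, 2.39, 3.14, 3.14, 3.14, 3.14, 3.14].

## Interface

Orientations are given as a rotation vector (axis times angle).
In Python, from bench import r gives the robot as it stands.
- The arm moves only by the tool send_rows, never from a script. Its argument "deltas" is a list of rows, each an object of numbers: "dx", "dy", "dz": the shift along the world's x, y, z in mm; "rx", "ry", "rz": the turn, a rotation vector about the world's x, y, z in degrees. A call has 1 to 5 rows; each row is the pose to reach, as a shift and turn from the pose commanded when the call began; what a row does not reach only later rows make up. A row lasts 1/12 s, in which the tool goes at most 41.7 mm and 7.16 degrees, less where a joint would pass 70% of its speed; a pose out of reach is approached as far as the arm can. A call with a gripper value outside its range is refused whole. "jaw" is the finger opening in mm, from 0 to 85.4, set as the call begins (left out, the last holds). The fingers move at their own pace and stop on an object; "newtons" is the grip in N (left out, the last holds). Time passes only in rows, so rows that repeat a pose let the fingers close. It gives the time, the measured TCP pose, the force, the opening and the grip force at its end, in the units of the state.
- r.get_obs(): the state, without advancing time (a new reading comes with each control period).
- r.grab_frame(name): name is "scene" or "top" or "wrist"; returns a dict with "frame" (420x560x3 uint8, blue, green, red), "z_map" (420x560 float32, m along the optical axis (not along the pixel's ray), 0 where there is no reading), "vertical_fov" (degrees; the focal length in pixels is half the picture's height over the tangent of half this angle, whatever the lens; pixels are square), "cx", "cy" (the principal point, pixels), "distortion" ([k1, k2, p1, p2, k3] as OpenCV has them; the pictures are not rectified), "xyz" and "orientation" of the camera in the world. Camera axes: x right, y down, z forward; pixel columns grow to the right and rows downward; lengths in m; the calibration is good to about 2 mm. A picture is of the moment at which its call begins.
- r.hand_in(): hands the job in; it is judged then, once.
The state is a dict: "clock": time; "joints": joint angles; "qvel": joint speeds; "tau": joint torques, N m; "tcp_pos": TCP position; "orientation": TCP orientation; "contact_force": force on the tool from outside, world axes, zero at the start; "moment": the same for the moment, N m; "grip_width": finger opening in m; "gripper_force": force on a finger pad.
Only numpy, scipy, OpenCV 4.12 (cv2) and the standard library are available. Lean on these libraries where they do the work, as an engineer would, in place of code of your own. Each camera call takes 0.05 s, during which the arm holds its last target. There are 200 camera calls.

## Task

On the little wooden sauce shelf, first turn the black locking collar by its yellow knob, counterclockwise seen from above, until it stops at the green mark (the lever pointing straight out of the shelf's front, clear of the label slot). Then take the red label holder out of the grey block and push it, blade down and white card to the front, into the slot behind the metal lip at the front of the shelf until it sits fully home on the slot floor against the spring that tries to lift it. Finish with the fingers still holding it pressed home, because I will put in the fixing screw: do not let go; and leave the two bowls and the salt shaker undisturbed.

Things in the scene. Friction and masses are not known exactly. Their poses are not given: they have to be found in the camera images.
- shelf: Fixed wooden riser shelf, 135 mm deep, 210 mm wide, board top 70 mm above the worktop, turned by up to 0.25 rad. Origin at worktop level under the middle of its wooden front face; x points back, y to its left, z up. In the middle of its front an aluminium lip, 86 mm wide, forms the label slot, open at the top; its flare ends 16 mm in front of the wood. Two bowls stand at the back of the board.
- slot_floor (a point): Middle of the slot's floor, 45 mm above the worktop, 4.5 mm in front of the wooden face, axes as the shelf's; the label holder is home when its origin is here. The slot is 9 mm wide front to back, 76 mm long between its end cheeks and 25 mm deep; its mouth is bevelled front and back, the lip reaches 74 mm above the worktop.
- spring_pad (a joint): Steel sprung pad (26 mm long, 6 mm wide) in the middle of the slot floor; m, 0 = up, its top 8 mm above the floor; 0.008 = level with the floor, as when the label holder sits on the floor. Pushing it down takes 4.4 N at first and 8.8 N when level; when no longer pressed it lifts the holder again.
- collar (a joint): Locking collar on an upright post (100 mm above the worktop; axis at x 26, y -75 mm in the shelf's frame). rad, grows counterclockwise seen from above; lever and knob point 0.2 rad + value forward of the shelf's +y. Starts at 0.05 to 0.3, lever across the slot's mouth; 1.37 = locked, at its stop, lever over the green mark, pointing straight out (-x). Stays where left; about 1 N at the knob.
- knob (a point): Middle of the upper part of the yellow upright knob on the end of the collar's lever, 106 mm above the worktop. The knob is a round post of 18 mm diameter reaching from 79 to 119 mm above the worktop, 75 mm from the collar's axis; the lever below it is 10 mm wide, with its top 88 mm above the worktop.
- holder: Loose red label holder, an upright plate 70 mm wide (y), 75 mm high (z), 40 to 85 g: the lowest 27 mm is the blade, 6 mm thick (x); the card frame above is 10 mm thick. Origin in the middle of its lower edge; x points back, the white blank card is on its -x face. Starts upright in the grey block, card to the robot, lower edge 8 mm above the worktop. Pinch it across its thickness near its top.
- card (a point): Middle of the white card on the holder's front (-x) face, 50 mm above its lower edge, 5 mm in front of its middle plane.
- block: Fixed grey parking block, 54 mm deep (x), 90 mm wide (y), 30 mm high, origin in the middle of its underside; the holder stands in its slot (9 mm by 74 mm, 22 mm deep).
- blue_bowl: Loose blue sauce bowl, 76 mm wide, 30 mm high, at the back right of the shelf's board. Origin in the middle of its underside. To be left alone.
- black_bowl: Loose black sauce bowl, 76 mm wide, 30 mm high, at the back left of the shelf's board. Origin in the middle of its underside. To be left alone.
- salt_shaker: Loose salt shaker, 44 mm wide, 90 mm high, on the worktop between block and shelf. Origin in the middle of its underside. To be left alone.
Things that resemble listed ones, but are neither listed nor needed, are in the scene too. Of the things shaped like the holder, the red one is meant.

How it is judged:
On the way, in this order (a step that is already met when the one before it is completed fails the run):
1. the collar is turned to its locked mark (value of joint collar above 1.29 rad), for 0.2 s.
2. the label holder's blade has entered the slot behind the lip, card to the front (x of holder in the frame of slot_floor between -0.004 and 0.004 m and y of holder in the frame of slot_floor between -0.006 and 0.006 m and x of card in the frame of slot_floor below 0 m and angle between holder's own z axis and vertical below 0.15 rad and z of holder in the frame of slot_floor below 0.018 m), for 0.05 s.
At the end, for the whole second after the job is handed in: Collar above 1.29 rad. Holder in the slot, card to the front, its origin within 4 mm (depth), 6 mm (sideways) and 2 mm (height) of the slot floor's middle, leaning under 0.15 rad, at rest, holding the sprung pad down by over 6 mm with over 5 N; fingers still on it with over 2 N (value of joint collar above 1.29 rad and x of holder in the frame of slot_floor between -0.004 and 0.004 m and y of holder in the frame of slot_floor between -0.006 and 0.006 m and x of card in the frame of slot_floor below 0 m and angle between holder's own z axis and vertical below 0.15 rad and z of holder in the frame of slot_floor between -0.002 and 0.002 m and value of joint spring_pad above 0.006 m and contact force between holder and spring_pad above 5 N and contact force between the fingers and holder above 2 N and linear speed of holder below 0.01 m/s); the arm keeps its last pose, push and grip.
It fails at once if the blue bowl is pushed more than 20 mm or tipped (distance of blue_bowl from where it was at the start of the episode above 0.02 m or angle between blue_bowl's own z axis and vertical above 0.35 rad).
It fails at once if the black bowl is pushed more than 20 mm or tipped (distance of black_bowl from where it was at the start of the episode above 0.02 m or angle between black_bowl's own z axis and vertical above 0.35 rad).
It fails at once if the salt shaker is pushed more than 20 mm or tipped (distance of salt_shaker from where it was at the start of the episode above 0.02 m or angle between salt_shaker's own z axis and vertical above 0.35 rad).
It also fails if it takes over 56 s, if anything falls off the work surface, if the arm or the gripper's body presses on something with over 40 N, if the wrist force passes 120 N, or if a joint passes its speed limit or range.

## Working session

There is one attempt and no reset: what is moved stays moved. The work goes in short steps, Python scripts to look and compute and a tool call to move; the robot and the scene stay as the last step left them, time stands still between calls to the robot, and variables do not carry over. Pictures are saved under pics/ and viewed, at most 10 in all, crops included, and the job is handed in when it is done.

Besides the shell and the picture viewer there is one more tool, called after "Emit:" as name(argument=value, ...) on one line, values as JSON. send_rows: Moves the arm, as the interface text tells. Its arguments: {"type":"object","properties":{"deltas":{"type":"array","items":{"type":"object","properties":{"dx":{"type":"number"},"dy":{"type":"number"},"dz":{"type":"number"},"rx":{"type":"number"},"ry":{"type":"number"},"rz":{"type":"number"}}}},"jaw":{"type":"number"},"newtons":{"type":"number"}},"required":["deltas"]}

```bash
mkdir -p pics; cat > h.py <<'E'
import numpy as np, cv2
from scipy.spatial.transform import Rotation as R
from bench import r
def cam(n):
    f=r.grab_frame(n); H,W=f["z_map"].shape
    fl=H/2/np.tan(np.radians(f["vertical_fov"])/2)
    K=np.array([[fl,0,f["cx"]],[0,fl,f["cy"]],[0,0,1]]); D=np.array(f["distortion"],float)
    o=np.array(f["orientation"],float)
    M=R.from_rotvec(o).as_matrix() if o.size==3 else (o if o.shape==(3,3) else R.from_quat(o).as_matrix())
    return dict(img=f["frame"],z=f["z_map"],K=K,D=D,M=M,t=np.array(f["xyz"]))
def cloud(c):
    H,W=c["z"].shape; u,v=np.meshgrid(np.arange(W),np.arange(H))
    p=cv2.undistortPoints(np.stack([u.ravel(),v.ravel()],1).astype(np.float64)[:,None],c["K"],c["D"])[:,0].reshape(H,W,2)
    P=np.dstack([p,np.ones((H,W))])*c["z"][...,None]
    return P@c["M"].T+c["t"]
def ray(c,u,v,z):
    p=cv2.undistortPoints(np.array([[[u,v]]],float),c["K"],c["D"])[0,0]
    d=c["M"]@np.array([*p,1]); return c["t"]+d*(z-c["t"][2])/d[2]
E
python3 - <<'E'
from h import *
import pickle
for n in("scene","top"):
    c=cam(n); pickle.dump(c,open(n+".pkl","wb")); cv2.imwrite(f"pics/{n}1.png",cv2.resize(c["img"],None,fx=1.4,fy=1.4)); print(n,c["t"],c["M"][:,2],c["K"][0,0],c["D"])
print(r.get_obs())
E
```

```text
scene [0.06087812 0.64971979 0.51920404] [ 0.56358305 -0.66590238 -0.48882324] 449.17267186820277 [-0.02818683  0.          0.          0.          0.        ]
top [0.40728386 0.04858888 1.1544083 ] [ 0.1311537   0.01346686 -0.99127057] 503.814000926659 [-0.04672264  0.          0.          0.          0.        ]
{'clock': 0.1, 'joints': array([ 1.0389091 ,  0.47770209,  0.02234216,  1.55634428, -0.01148454,
        1.10929232, -0.08309058]), 'qvel': array([-0.0017321 , -0.00183686,  0.0009989 , -0.00126905, -0.00015451,
       -0.00170321,  0.00029395]), 'tau': array([ 5.42439491e-03, -5.97760963e+01,  1.61459494e+00, -2.81954080e+01,
        1.29305638e-02,  5.10688842e-03,  8.63315222e-06]), 'tcp_pos': array([ 0.27734902, -0.61482941,  0.24143671]), 'orientation': array([-3.06980247e+00, -6.60443985e-01,  7.32720091e-04]), 'contact_force': array([ 0.30563545,  0.49881701, -0.03718555]), 'moment': array([-0.03265134,  0.00110936,  0.06776059]), 'gripper_force': 0.0, 'grip_width': 0.08542827640203114}
```

View pics/top1.png

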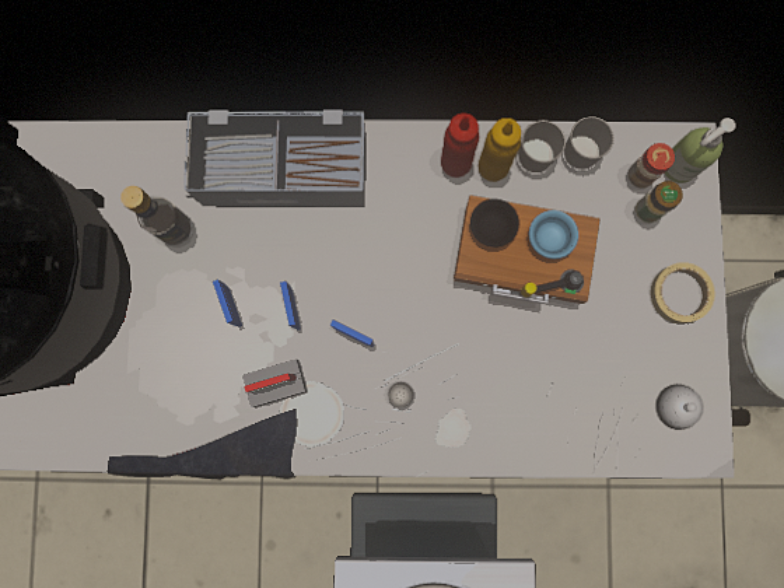

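View pics/scene1.png

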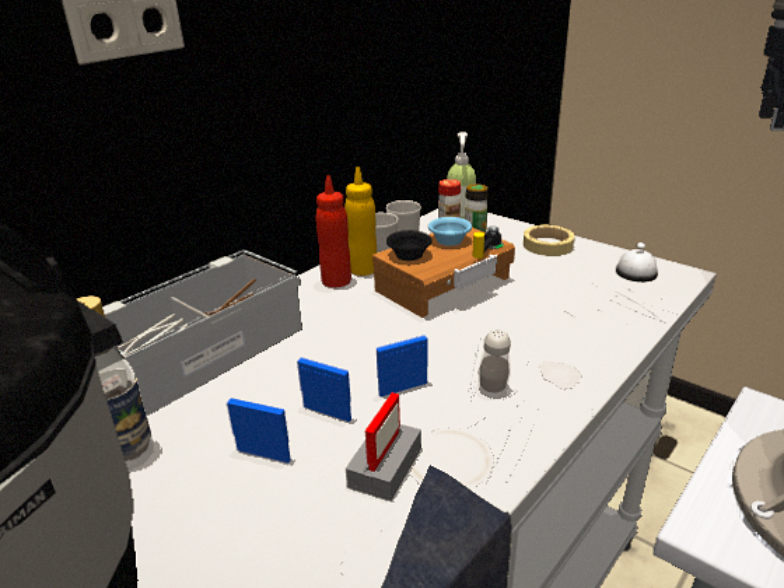

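The top picture shows the red holder in the grey block at (270,383). The three blue plates at (227,302), (290,304) and (352,333) are decoys: same shape, wrong colour. The shelf's lip is at (522,295), the yellow knob at (530,288), the collar post at (573,280), and the shaker at (400,395).

```bash
python3 - <<'E'
from h import *
import pickle
for n in("top","scene"):
    c=pickle.load(open(n+".pkl","rb")); P=cloud(c); hsv=cv2.cvtColor(c["img"],cv2.COLOR_BGR2HSV); h,s,v=[hsv[...,i].astype(int) for i in range(3)]
    V=(c["z"]>0)
    def st(name,m,lo,hi):
        m=m&V&(P[...,2]>lo)&(P[...,2]<hi); p=P[m]
        if len(p)<4: print(n,name,len(p)); return p
        rect=cv2.minAreaRect(p[:,:2].astype(np.float32)*1000)
        print(n,name,len(p),"med",p[:,:].mean(0).round(4),"min",p.min(0).round(3),"max",p.max(0).round(3),"rect",np.round(rect[0]),np.round(rect[1],1),round(rect[2],1)); return p
    reg=(P[...,0]>.3)&(P[...,0]<.9)
    st("red top",((h<8)|(h>172))&(s>120)&(P[...,1]>.05)&(P[...,0]<.5),.072,.1)
    st("red all",((h<8)|(h>172))&(s>120)&(P[...,1]>.05)&(P[...,0]<.5),.02,.1)
    near=(abs(P[...,1]-.12)<.15)&(P[...,0]<.55)&(P[...,0]>.25)
    st("block",near&(s<60),.026,.034)
    sh=(P[...,1]<-.05)&(P[...,1]>-.5)&(P[...,0]>.4)&(P[...,0]<.75)
    st("knob",sh&(h>22)&(h<35)&(s>140),.08,.13)
    p=st("board",sh&(h>4)&(h<20)&(s>80),.064,.076)
    st("lip",sh&(s<60)&(v>100),.066,.08)
    st("post",sh&(v<80),.09,.105)
    st("shaker",(s<90)&(abs(P[...,1]+.05)<.08)&(P[...,0]<.5)&(P[...,0]>.2),.05,.1)
    if n=="top":
        # front edge fit
        q=P[sh&(h>4)&(h<20)&(s>80)&V&(P[...,2]>.064)&(P[...,2]<.076)]
        print(cv2.boxPoints(cv2.minAreaRect(q[:,:2].astype(np.float32)*1000)).round(1).tolist())
    x=c["img"]
    if n=="top":
        a=cv2.resize(x[135:225,310:440],None,fx=5,fy=5,interpolation=2)[:, :640]; b=cv2.resize(x[245:300,165:245],None,fx=5,fy=5)
    else: d=cv2.resize(x[150:230,255:385],None,fx=5,fy=5)[:, :640]
cv2.imwrite("pics/crop.png",a)
cv2.imwrite("pics/crop2.png",b)
E
```

```text
top red top 146 med [0.4287 0.2669 0.0835] min [0.407 0.226 0.079] max [0.442 0.651 0.092] rect [416. 438.] [ 21.8 426.7] 4.2
top red all 149 med [0.4286 0.2732 0.0828] min [0.407 0.226 0.039] max [0.442 0.651 0.092] rect [421. 438.] [ 23.5 426.6] 2.6
top block 478 med [0.4337 0.2373 0.0303] min [0.392 0.036 0.026] max [0.547 0.27  0.034] rect [470. 151.] [233.8 148.9] 88.2
top knob 53 med [ 0.5713 -0.1357  0.1188] min [ 0.563 -0.144  0.116] max [ 0.579 -0.128  0.122] rect [ 572. -136.] [14.6 16.1] 45.4
top board 2991 med [ 0.6307 -0.1499  0.0703] min [ 0.561 -0.354  0.064] max [ 0.728 -0.05   0.076] rect [ 644. -202.] [166.3 304. ] 0.4
top lip 133 med [ 0.5997 -0.1511  0.0723] min [ 0.556 -0.363  0.066] max [ 0.736 -0.055  0.078] rect [ 645. -211.] [175.5 307.8] 1.5
top post 568 med [ 0.6686 -0.1321  0.0972] min [ 0.572 -0.364  0.09 ] max [ 0.737 -0.051  0.105] rect [ 651. -210.] [146.2 314.5] 5.6
top shaker 0
[[559.7999877929688, -51.0], [562.0999755859375, -355.0], [728.2999877929688, -353.79998779296875], [726.0999755859375, -49.79999923706055]]
scene red top 303 med [0.4266 0.27
[... 213 characters left out ...]
47.8] 82.7
scene block 484 med [0.4147 0.2088 0.0288] min [0.389 0.049 0.026] max [0.518 0.27  0.034] rect [454. 158.] [222.8 123. ] 88.0
scene knob 150 med [ 0.5808 -0.1475  0.101 ] min [ 0.56  -0.362  0.08 ] max [ 0.739 -0.066  0.118] rect [ 697. -211.] [154.1 289.3] 31.7
scene board 1118 med [ 0.6266 -0.1206  0.0681] min [ 0.555 -0.249  0.064] max [ 0.724 -0.05   0.074] rect [ 635. -143.] [209.3 150.3] 81.1
scene lip 135 med [ 0.643  -0.2406  0.0716] min [ 0.554 -0.359  0.066] max [ 0.74  -0.085  0.08 ] rect [ 627. -232.] [ 72.9 308.9] 32.0
scene post 301 med [ 0.6803 -0.1517  0.0955] min [ 0.576 -0.373  0.09 ] max [ 0.734 -0.05   0.104] rect [ 650. -216.] [145.2 327. ] 5.4
scene shaker 0
```

View pics/crop.png

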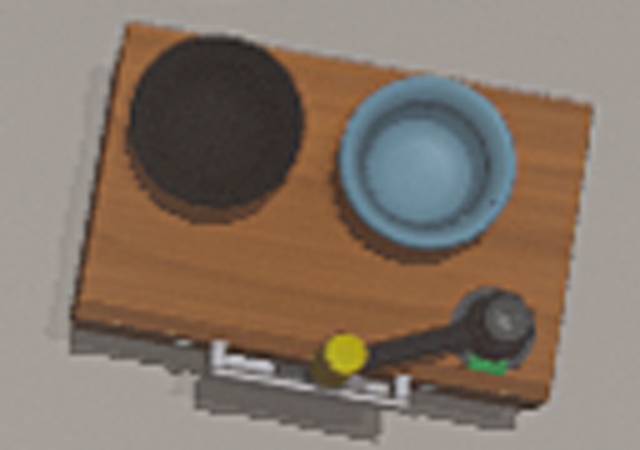

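View pics/crop2.png

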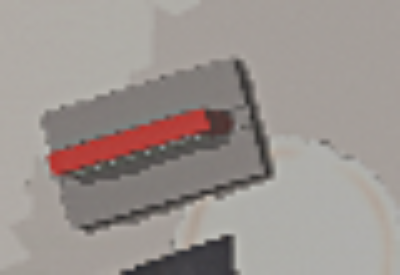

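Top crop: shelf corners are about (127,23), (592,105), (547,398) and (75,320), with the knob at (346,353), the post at (503,318) and the green mark in front of the post. Holder crop: the red plate runs from (50,160) to about (235,122), its right end in shadow, so it is the red holder in its block and not one of the blue plates.

```bash
python3 - <<'E'
from h import *
import pickle
c=pickle.load(open("top.pkl","rb")); P=cloud(c)
hsv=cv2.cvtColor(c["img"],cv2.COLOR_BGR2HSV); h,s,v=[hsv[...,i].astype(int) for i in range(3)]
f=lambda u,w,z,o:ray(c,u/5+o[0]-.4,w/5+o[1]-.4,z)[:2]
o=(310,135)
C=np.array([f(*q,.070,o) for q in [(127,23),(592,105),(547,398),(75,320)]]);print("shelf BL BR FR FL",C.round(4).tolist())
print([np.linalg.norm(C[i]-C[(i+1)%4]).round(4) for i in range(4)],[np.degrees(np.arctan2(*(C[i]-C[(i+1)%4])[::-1])).round(1) for i in range(4)])
print("post",f(503,318,.1,o),"knob",f(346,353,.119,o))
print("lip ends",f(215,350,.074,o),f(405,390,.074,o))
o=(165,245)
B=np.array([f(*q,.03,o) for q in [(43,112),(237,60),(267,170),(80,225)]]);print("block",B.round(4).tolist(),B.mean(0),[np.linalg.norm(B[i]-B[(i+1)%4]).round(4) for i in range(4)])
print([np.degrees(np.arctan2(*(B[i]-B[(i+1)%4])[::-1])).round(1) for i in range(4)])
m=((h<8)|(h>172))&(s>100)&(P[...,2]>.078)&(P[...,2]<.09)&(P[...,1]>.18)&(P[...,1]<.32)
p=P[m];rr=cv2.minAreaRect(p[:,:2].astype(np.float32)*1000);print("holder",rr,p.mean(0),len(p))
for n in("top","scene"):
    c=pickle.load(open(n+".pkl","rb")); P=cloud(c);
    m=(P[...,1]<.06)&(P[...,1]>-.06)&(P[...,0]>.33)&(P[...,0]<.5)&(P[...,2]>.05)&(P[...,2]<.11)
    p=P[m]; print("shaker",len(p),p.min(0),p.max(0))
    m=(P[...,1]<.30)&(P[...,1]>.17)&(P[...,0]>.33)&(P[...,0]<.5)&(P[...,2]>.076)&(P[...,2]<.09)
    p=P[m]; print("holder",len(p),cv2.minAreaRect(p[:,:2].astype(np.float32)*1000),p[:,2].mean())
    ref=P[(P[...,1]<0.1)&(P[...,1]>-.06)&(P[...,0]>.42)&(P[...,0]<.5)&(abs(P[...,2])<.02)];print("table z",np.median(ref[:,2]))
E
```

```text
shelf BL BR FR FL [[0.727, -0.05], [0.6913, -0.2554], [0.5604, -0.2318], [0.5932, -0.0266]]
[np.float64(0.2085), np.float64(0.133), np.float64(0.2078), np.float64(0.1358)] [np.float64(80.1), np.float64(-10.2), np.float64(-99.1), np.float64(170.1)]
post [ 0.59027706 -0.20620887] knob [ 0.57173307 -0.13583795]
lip ends [ 0.57978682 -0.08701313] [ 0.5628503  -0.16916752]
block [[0.443, 0.3087], [0.467, 0.2223], [0.4183, 0.2076], [0.3931, 0.2904]] [0.4303542  0.25723889] [np.float64(0.0897), np.float64(0.0509), np.float64(0.0865), np.float64(0.0531)]
[np.float64(105.5), np.float64(16.7), np.float64(-73.1), np.float64(-159.8)]
holder ((429.3486022949219, 259.3896179199219), (10.324549674987793, 69.08403778076172), 16.876789093017578) [0.42921755 0.25913856 0.08337852] 155
shaker 142 [0.39513836 0.03888256 0.05136887] [0.43157573 0.05859024 0.09241114]
holder 168 ((428.83782958984375, 259.569091796875), (10.780908584594727, 71.29899597167969), 17.31920051574707) 0.0830491803194574
table z 0.00029679940822280315
shaker 95 [0.3919088  0.04543257 0.05007385] [0.4265579  0.05999716 0.08849182]
holder 251 ((426.7640380859375, 260.2677307128906), (10.776936531066895, 70.22411346435547), 17.55528450012207) 0.0807861883525925
table z -0.0014376117041250414
```

Shelf: yaw is about -9.7°, front middle about (0.577,-0.128), and the post and edge estimates agree. The knob at (0.572,-0.136) gives a collar value of about 0.23, which is plausible. Moving to above the knob, with the closing line tangent to the arc.

Emit:
send_rows(deltas=[{"dx": 10, "dy": 17, "rz": 3}, {"dx": 31, "dy": 51, "rz": 9}, {"dx": 52, "dy": 85, "rz": 15}, {"dx": 73, "dy": 119, "rz": 21}, {"dx": 94, "dy": 153, "rz": 27}], jaw=50, newtons=30)

```text
$.deltas[0]: bad value
```

Emit:
send_rows(deltas=[{"dx": 21, "dy": 34, "rz": 6}, {"dx": 42, "dy": 68, "rz": 12}, {"dx": 63, "dy": 102, "rz": 18}, {"dx": 84, "dy": 136, "rz": 24}, {"dx": 105, "dy": 170, "rz": 30}])

```text
$.deltas[0]: bad value
```

Emit:
send_rows(deltas=[{"dx": 21, "dy": 34, "dz": -5, "rz": 6}, {"dx": 42, "dy": 68, "dz": -15, "rz": 12}, {"dx": 63, "dy": 102, "dz": -25, "rz": 18}, {"dx": 84, "dy": 136, "dz": -30, "rz": 21}, {"dx": 95, "dy": 156, "dz": -32, "rz": 23.5}])

```text
$.deltas[0]: bad value
```

```bash
python3 - <<'E'
from h import *
import pickle
c=cam("wrist"); pickle.dump(c,open("w1.pkl","wb")); cv2.imwrite("pics/w1.png",cv2.resize(c["img"],None,fx=1.4,fy=1.4))
o=r.get_obs(); print(o["clock"],o["tcp_pos"],R.from_rotvec(o["orientation"]).as_matrix().round(3).tolist(),o["joints"].round(2),o["contact_force"])
P=cloud(c); hsv=cv2.cvtColor(c["img"],cv2.COLOR_BGR2HSV); h,s,v=[hsv[...,i].astype(int) for i in range(3)]
m=(h>22)&(h<35)&(s>140)&(P[...,2]>.112)&(P[...,2]<.13); p=P[m]; print(len(p),p.mean(0) if len(p) else "", p.min(0),p.max(0))
E
```

```text
0.15 [ 0.27740317 -0.61492543  0.24155878] [[0.912, 0.411, -0.001], [0.411, -0.912, 0.001], [-0.0, -0.001, -1.0]] [ 1.04  0.48  0.02  1.56 -0.01  1.11 -0.08] [-0.24646104  0.05175721  0.00867282]Traceback (most recent call last):
  File "<stdin>", line 6, in <module>
    return umr_minimum(a, axis, None, out, keepdims, initial, where)
ValueError: zero-size array to reduction operation minimum which has no identity
```

View pics/w1.png

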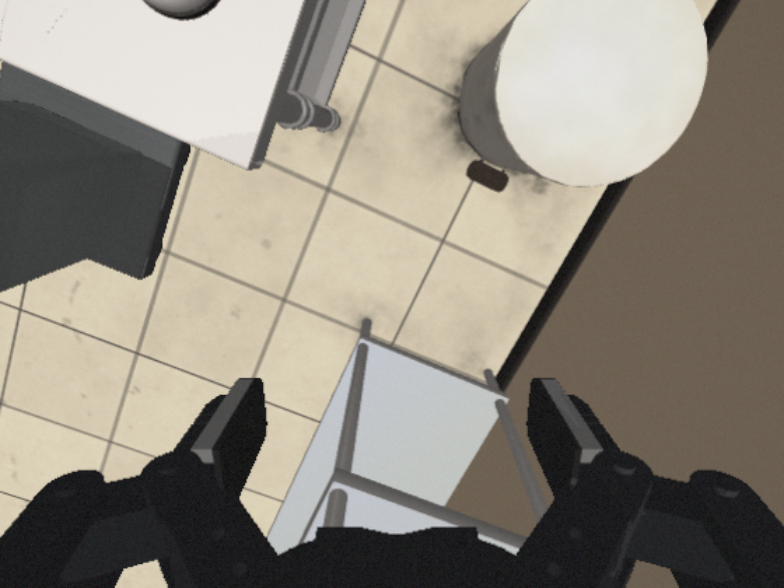

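The moves were refused, apparently because every row needs all six numbers. The wrist view therefore only shows the start pose beside the table. Retrying with full rows.

Emit:
send_rows(deltas=[{"dx": 10, "dy": 17, "dz": 0, "rx": 0, "ry": 0, "rz": 3}, {"dx": 31, "dy": 51, "dz": 0, "rx": 0, "ry": 0, "rz": 9}, {"dx": 52, "dy": 85, "dz": 0, "rx": 0, "ry": 0, "rz": 15}, {"dx": 73, "dy": 119, "dz": 0, "rx": 0, "ry": 0, "rz": 21}, {"dx": 94, "dy": 153, "dz": 0, "rx": 0, "ry": 0, "rz": 27}], jaw=50, newtons=30)

```text
clock: 0.57
tcp_pos: [0.372, -0.4606, 0.2421]
orientation: [-2.829, -1.366, 0.0]
contact_force: [0.4, 0.4, -0.3]
grip_width: 0.0503
gripper_force: 0.0
```

Emit:
send_rows(deltas=[{"dx": 21, "dy": 34, "dz": 0, "rx": 0, "ry": 0, "rz": 6}, {"dx": 42, "dy": 68, "dz": 0, "rx": 0, "ry": 0, "rz": 12}, {"dx": 63, "dy": 102, "dz": 0, "rx": 0, "ry": 0, "rz": 18}, {"dx": 84, "dy": 136, "dz": 0, "rx": 0, "ry": 0, "rz": 24}, {"dx": 105, "dy": 170, "dz": 0, "rx": 0, "ry": 0, "rz": 30}])

```text
clock: 0.98
tcp_pos: [0.477, -0.2905, 0.2423]
orientation: [-2.379, -2.052, 0.0]
contact_force: [1.0, -0.8, 0.5]
grip_width: 0.0498
gripper_force: 0.0
```

Emit:
send_rows(deltas=[{"dx": 21, "dy": 34, "dz": -5, "rx": 0, "ry": 0, "rz": 6}, {"dx": 42, "dy": 68, "dz": -15, "rx": 0, "ry": 0, "rz": 12}, {"dx": 63, "dy": 102, "dz": -25, "rx": 0, "ry": 0, "rz": 18}, {"dx": 84, "dy": 136, "dz": -30, "rx": 0, "ry": 0, "rz": 21}, {"dx": 95, "dy": 156, "dz": -32, "rx": 0, "ry": 0, "rz": 23.5}])

```text
clock: 1.4
tcp_pos: [0.573, -0.1311, 0.2093]
orientation: [-1.907, -2.494, -0.003]
contact_force: [0.5, 0.7, -0.3]
grip_width: 0.0501
gripper_force: 0.0
```

```bash
python3 - <<'E'
from h import *
import pickle
c=cam("wrist"); pickle.dump(c,open("w1.pkl","wb")); cv2.imwrite("pics/w2.png",cv2.resize(c["img"],None,fx=1.4,fy=1.4))
o=r.get_obs(); print(o["clock"],o["tcp_pos"],R.from_rotvec(o["orientation"]).as_matrix().round(3).tolist(),o["joints"].round(2),o["contact_force"])
P=cloud(c); hsv=cv2.cvtColor(c["img"],cv2.COLOR_BGR2HSV); h,s,v=[hsv[...,i].astype(int) for i in range(3)]
m=(h>22)&(h<35)&(s>140)&(P[...,2]>.112)&(P[...,2]<.13); p=P[m]; print(len(p))
if len(p): print(p.mean(0),p.min(0),p.max(0))
E
```

```text
1.45 [ 0.57449798 -0.12702431  0.20952735] [[-0.269, 0.963, 0.001], [0.963, 0.269, 0.005], [0.005, 0.002, -1.0]] [ 0.47  0.41 -0.45  1.78  0.2   1.    0.21] [1.95875017 3.31322212 0.18209292]
237
[ 0.56927835 -0.13373885  0.1179855 ] [ 0.56137139 -0.1436945   0.11233026] [ 0.57761934 -0.12700388  0.12010778]
```

View pics/w2.png

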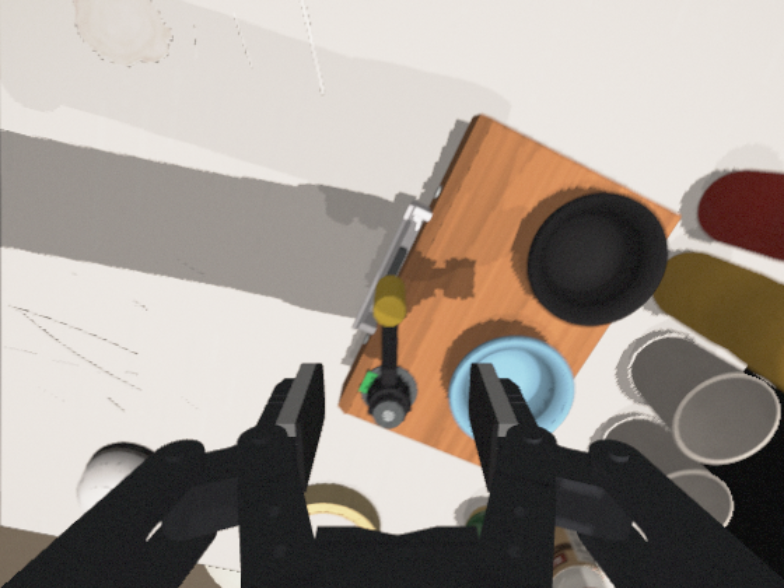

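The wrist view shows the knob at (390,300), the lever running down to the post at (388,400), and the blue bowl well to the right. Commanded XY matches the knob within about 2 mm, so I descend.

Emit:
send_rows(deltas=[{"dx": 0, "dy": 0, "dz": -25, "rx": 0, "ry": 0, "rz": 0}, {"dx": 0, "dy": 0, "dz": -55, "rx": 0, "ry": 0, "rz": 0}, {"dx": 0, "dy": 0, "dz": -80, "rx": 0, "ry": 0, "rz": 0}, {"dx": 0, "dy": 0, "dz": -98, "rx": 0, "ry": 0, "rz": 0}, {"dx": 0, "dy": 0, "dz": -106, "rx": 0, "ry": 0, "rz": 0}])

```text
clock: 1.87
tcp_pos: [0.5695, -0.1365, 0.1014]
orientation: [-1.915, -2.485, 0.004]
contact_force: [-0.7, -0.3, 0.6]
grip_width: 0.0499
gripper_force: 0.0
```

Emit:
send_rows(deltas=[{"dx": 0, "dy": 0, "dz": 0, "rx": 0, "ry": 0, "rz": 0}, {"dx": 0, "dy": 0, "dz": 0, "rx": 0, "ry": 0, "rz": 0}, {"dx": 0, "dy": 0, "dz": 0, "rx": 0, "ry": 0, "rz": 0}, {"dx": 0, "dy": 0, "dz": 0, "rx": 0, "ry": 0, "rz": 0}], jaw=5, newtons=25)

```text
clock: 2.2
tcp_pos: [0.5723, -0.1365, 0.1056]
orientation: [1.916, 2.487, 0.001]
contact_force: [-0.4, 0.5, -0.3]
grip_width: 0.0168
gripper_force: 25.2
```

Emit:
send_rows(deltas=[{"dx": -4, "dy": -1, "dz": 0, "rx": 0, "ry": 0, "rz": 3}, {"dx": -10, "dy": -3.5, "dz": 0, "rx": 0, "ry": 0, "rz": 8}, {"dx": -17, "dy": -7, "dz": 0, "rx": 0, "ry": 0, "rz": 14}, {"dx": -23.5, "dy": -11, "dz": 0, "rx": 0, "ry": 0, "rz": 20}, {"dx": -29.5, "dy": -15.5, "dz": 0, "rx": 0, "ry": 0, "rz": 26}])

```text
clock: 2.62
tcp_pos: [0.542, -0.1509, 0.1055]
orientation: [1.3, 2.86, 0.001]
contact_force: [-2.3, 1.9, 2.5]
grip_width: 0.017
gripper_force: 25.5
```

Emit:
send_rows(deltas=[{"dx": -6, "dy": -6, "dz": 0, "rx": 0, "ry": 0, "rz": 6.5}, {"dx": -11.5, "dy": -12.5, "dz": 0, "rx": 0, "ry": 0, "rz": 13}, {"dx": -16, "dy": -19.5, "dz": 0, "rx": 0, "ry": 0, "rz": 19.5}, {"dx": -20, "dy": -27, "dz": 0, "rx": 0, "ry": 0, "rz": 26}, {"dx": -22, "dy": -33, "dz": 0, "rx": 0, "ry": 0, "rz": 31}])

```text
clock: 3.03
tcp_pos: [0.5182, -0.1841, 0.1054]
orientation: [-0.488, -3.1, 0.0]
contact_force: [-9.7, 5.0, 8.8]
grip_width: 0.017
gripper_force: 26.1
```

Emit:
send_rows(deltas=[{"dx": -1.5, "dy": -5, "dz": 0, "rx": 0, "ry": 0, "rz": 4}, {"dx": -2.5, "dy": -10, "dz": 0, "rx": 0, "ry": 0, "rz": 8}, {"dx": -3.5, "dy": -13, "dz": 0, "rx": 0, "ry": 0, "rz": 10}, {"dx": -3.5, "dy": -13, "dz": 0, "rx": 0, "ry": 0, "rz": 10}])

```text
clock: 3.37
tcp_pos: [0.5149, -0.1965, 0.1054]
orientation: [-0.222, -3.13, -0.001]
contact_force: [-8.8, 6.2, 8.6]
grip_width: 0.0173
gripper_force: 26.2
```

```bash
python3 - <<'E'
from h import *
o=r.get_obs(); print(o["clock"],o["tcp_pos"],o["contact_force"],o["gripper_force"],o["grip_width"])
d=o["tcp_pos"][:2]-[.590,-.2078];print(np.degrees(np.arctan2(d[1],d[0])),np.linalg.norm(d))
E
```

```text
3.3667 [ 0.5148522  -0.19653536  0.10536078] [-8.80968778  6.15006348  8.59670736] 26.179490983486176 0.017330385505189908
171.47484979402367 0.07598738869867139
```

Force on the tool is rising in +y, as at the stop. A small extra push to confirm, then release.

Emit:
send_rows(deltas=[{"dx": 0, "dy": -2, "dz": 0, "rx": 0, "ry": 0, "rz": 0}, {"dx": 0.5, "dy": -4, "dz": 0, "rx": 0, "ry": 0, "rz": 0}, {"dx": 0.5, "dy": -4, "dz": 0, "rx": 0, "ry": 0, "rz": 0}, {"dx": 0.5, "dy": -4, "dz": 0, "rx": 0, "ry": 0, "rz": 0}])

```text
clock: 3.7
tcp_pos: [0.5148, -0.1968, 0.1053]
orientation: [-0.22, -3.128, -0.006]
contact_force: [-11.4, 14.3, 13.9]
grip_width: 0.017
gripper_force: 26.6
```

Emit:
send_rows(deltas=[{"dx": 0, "dy": 1, "dz": 0, "rx": 0, "ry": 0, "rz": 0}, {"dx": 0, "dy": 1.5, "dz": 0, "rx": 0, "ry": 0, "rz": 0}, {"dx": 0, "dy": 1.5, "dz": 0, "rx": 0, "ry": 0, "rz": 0}, {"dx": 0, "dy": 1.5, "dz": 0, "rx": 0, "ry": 0, "rz": 0}], jaw=45)

```text
clock: 4.03
tcp_pos: [0.5176, -0.2011, 0.1049]
orientation: [0.226, 3.132, -0.001]
contact_force: [-0.0, -0.9, -0.3]
grip_width: 0.0449
gripper_force: 0.0
```

Emit:
send_rows(deltas=[{"dx": 0, "dy": 0, "dz": 20, "rx": 0, "ry": 0, "rz": 0}, {"dx": 0, "dy": 0, "dz": 50, "rx": 0, "ry": 0, "rz": 0}, {"dx": 0, "dy": 0, "dz": 85, "rx": 0, "ry": 0, "rz": 0}, {"dx": 0, "dy": 0, "dz": 115, "rx": 0, "ry": 0, "rz": 0}, {"dx": 0, "dy": 10, "dz": 135, "rx": 0, "ry": 0, "rz": -5}])

```text
clock: 4.45
tcp_pos: [0.5181, -0.1929, 0.2424]
orientation: [0.367, 3.116, -0.002]
contact_force: [-0.0, -0.9, -0.0]
grip_width: 0.0452
gripper_force: 0.0
```

```bash
python3 - <<'E'
from h import *
import pickle
o=r.get_obs(); print(o["clock"],o["tcp_pos"],R.from_rotvec(o["orientation"]).as_matrix()[:,1])
for n in("top","wrist"):
    c=cam(n); pickle.dump(c,open(n+"2.pkl","wb")); P=cloud(c); hsv=cv2.cvtColor(c["img"],cv2.COLOR_BGR2HSV); h,s,v=[hsv[...,i].astype(int) for i in range(3)]
    cv2.imwrite(f"pics/{n}2.png",c["img"])
    m=(h>22)&(h<35)&(s>140)&(P[...,2]>.112)&(P[...,2]<.13)&(P[...,0]<.6); p=P[m]; print(n,len(p))
    if len(p): print(p.mean(0),p.min(0),p.max(0))
a=pickle.load(open("wrist2.pkl","rb"))["img"]
cv2.imwrite("pics/w3.png",cv2.resize(a,None,fx=1.4,fy=1.4))
E
```

```text
4.45 [ 0.51810632 -0.19289258  0.24244303] [ 0.23203488  0.97270681 -0.00112716]
top 30
[ 0.51570058 -0.19544411  0.11877813] [ 0.50985044 -0.20232603  0.11536586] [ 0.52278329 -0.1888715   0.12285985]
wrist 212
[ 0.5125437  -0.19509414  0.11809734] [ 0.50487184 -0.20274058  0.11200292] [ 0.52217792 -0.18720776  0.12003923]
```

View pics/w3.png

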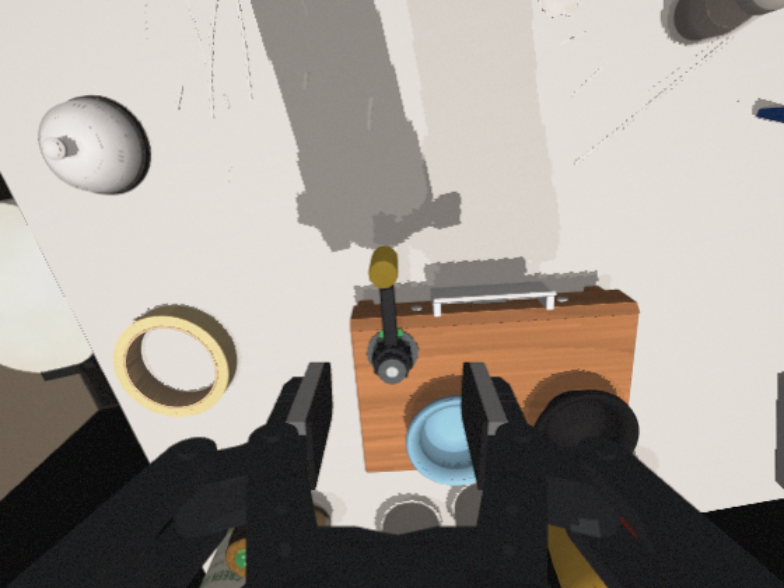

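The collar is at its stop: the lever runs from the post (392,372) straight out to the knob (384,262), clear of the slot, whose lip spans (435,303) to (553,296). Measuring the slot precisely from this settled pose.

```bash
python3 - <<'E'
from h import *
import pickle
for n in ("wrist","top"):
    c=cam(n); pickle.dump(c,open(n+"3.pkl","wb")); P=cloud(c); hsv=cv2.cvtColor(c["img"],cv2.COLOR_BGR2HSV); h,s,v=[hsv[...,i].astype(int) for i in range(3)]
    yaw=np.radians(-9.7); 
    for it in range(3):
        X=np.array([np.cos(yaw),np.sin(yaw)]);Y=np.array([-X[1],X[0]]); q=P[...,:2]-[.576,-.129]
        sx,sy=q@X,q@Y
        wood=(h>4)&(h<20)&(s>80)&(abs(P[...,2]-.07)<.004)&(abs(sx)<.14)&(abs(sy)<.11)
        w=np.stack([sx[wood],sy[wood]],1)
        b=np.arange(-.1,.1,.01); e=[];yy=[]
        for k in b:
            t=w[(w[:,1]>=k)&(w[:,1]<k+.01),0]
            if len(t)>5: e.append(np.percentile(t,2)); yy.append(k+.005)
        e,yy=np.array(e),np.array(yy); g=np.polyfit(yy,e,1); ok=abs(e-np.polyval(g,yy))<.002; 
        if ok.sum()>4: g=np.polyfit(yy[ok],e[ok],1)
        dy=-g[0]; yaw+= np.arctan(dy)
    mid=w[(w[:,0]>.01)]
    print(n,"yaw",np.degrees(yaw),"front x",e.round(4),"y range",np.percentile(mid[:,1],[.3,99.7]),"x max",np.percentile(w[:,0],99.7))
    lip=(s<60)&(v>110)&(P[...,2]>.066)&(P[...,2]<.08)&(sx>-.03)&(sx<.006)&(abs(sy)<.06)
    l=np.stack([sx[lip],sy[lip],P[...,2][lip]],1); print("lip",len(l),np.percentile(l,[1,50,99],axis=0).round(4).tolist())
print(r.get_obs()["tcp_pos"])
E
```

```text
wrist yaw -9.754434770925258 front x [0.0028 0.0027 0.0057 0.0025 0.0021 0.0022 0.0023 0.002  0.0014 0.0022
 0.0021 0.0018 0.0027 0.002  0.0026 0.0024 0.0025 0.0022 0.0025 0.0026] y range [-0.10519688  0.10224646] x max 0.13075211312525553
lip 430 [[-0.0165, -0.0438, 0.0665], [-0.0142, -0.0006, 0.073], [-0.0019, 0.0416, 0.0752]]
top yaw 0.25123676317657656 front x [ 0.0134  0.0325  0.0325  0.0219  0.0147 -0.0044 -0.0006 -0.0002  0.004
  0.0044  0.0066  0.0065  0.0099  0.0108  0.0125  0.015   0.0171  0.0192
  0.0212  0.0217] y range [-0.10936466  0.09869056] x max 0.13820734948291694
lip 101 [[-0.0206, -0.0394, 0.0664], [-0.0102, 0.0002, 0.0727], [0.0053, 0.0428, 0.0778]]
[ 0.51724125 -0.19072699  0.23965987]
```

The slot floor comes out at about (0.571,-0.129,0.045) with yaw -9.75°, and the knob, board and lip estimates agree within about 1 mm. Heading to the holder.

Emit:
send_rows(deltas=[{"dx": -4, "dy": 20, "dz": 0, "rx": 0, "ry": 0, "rz": -3}, {"dx": -11, "dy": 57, "dz": 0, "rx": 0, "ry": 0, "rz": -8}, {"dx": -18, "dy": 94, "dz": 0, "rx": 0, "ry": 0, "rz": -13}, {"dx": -25, "dy": 131, "dz": 0, "rx": 0, "ry": 0, "rz": -18}, {"dx": -32, "dy": 168, "dz": 0, "rx": 0, "ry": 0, "rz": -23}], jaw=50)

```text
clock: 5.07
tcp_pos: [0.4837, -0.0217, 0.2378]
orientation: [-0.983, -2.981, 0.001]
contact_force: [0.6, -0.5, 0.6]
grip_width: 0.0504
gripper_force: 0.0
```

Emit:
send_rows(deltas=[{"dx": -8, "dy": 37, "dz": 0, "rx": 0, "ry": 0, "rz": -5}, {"dx": -16, "dy": 74, "dz": -5, "rx": 0, "ry": 0, "rz": -10}, {"dx": -24, "dy": 111, "dz": -10, "rx": 0, "ry": 0, "rz": -15}, {"dx": -32, "dy": 148, "dz": -20, "rx": 0, "ry": 0, "rz": -20}, {"dx": -40, "dy": 185, "dz": -30, "rx": 0, "ry": 0, "rz": -25}])

```text
clock: 5.48
tcp_pos: [0.4443, 0.1629, 0.208]
orientation: [-1.604, -2.7, 0.002]
contact_force: [1.3, 0.9, 0.5]
grip_width: 0.0499
gripper_force: 0.0
```

Emit:
send_rows(deltas=[{"dx": -6, "dy": 35, "dz": -3, "rx": 0, "ry": 0, "rz": -5}, {"dx": -12, "dy": 70, "dz": -6, "rx": 0, "ry": 0, "rz": -9}, {"dx": -17, "dy": 97, "dz": -9, "rx": 0, "ry": 0, "rz": -11.5}, {"dx": -17, "dy": 97, "dz": -9, "rx": 0, "ry": 0, "rz": -11.5}, {"dx": -17, "dy": 97, "dz": -9, "rx": 0, "ry": 0, "rz": -11.5}])

```text
clock: 5.9
tcp_pos: [0.427, 0.2601, 0.1989]
orientation: [-1.854, -2.534, 0.003]
contact_force: [0.3, -1.4, -0.6]
grip_width: 0.0503
gripper_force: 0.0
```

```bash
python3 - <<'E'
from h import *
c=cam("wrist"); P=cloud(c); hsv=cv2.cvtColor(c["img"],cv2.COLOR_BGR2HSV); h,s,v=[hsv[...,i].astype(int) for i in range(3)]
o=r.get_obs(); y=R.from_rotvec(o["orientation"]).as_matrix(); print(o["clock"],o["tcp_pos"],"y ang",np.degrees(np.arctan2(y[1,1],y[0,1])),y[:,2],o["qvel"].round(3),o["joints"].round(2))
m=((h<8)|(h>172))&(s>90)&(abs(P[...,0]-.43)<.06)&(abs(P[...,1]-.26)<.06)
for lo,hi in((.075,.09),(.079,.086)):
    p=P[m&(P[...,2]>lo)&(P[...,2]<hi)]; print(len(p),cv2.minAreaRect(p[:,:2].astype(np.float32)*1000),p.mean(0),np.percentile(p[:,2],[5,95]))
cv2.imwrite("pics/w4.png",cv2.resize(c["img"],None,fx=1.4,fy=1.4))
E
```

```text
5.95 [0.42769917 0.25852756 0.19903434] y ang 17.455148962403285 [-0.0023074  -0.00154855 -0.99999614] [ 0.035 -0.017  0.014  0.004 -0.002  0.003 -0.001] [-0.02  0.34 -0.77  1.97  0.29  0.95 -0.63]
992 ((427.042236328125, 259.6958312988281), (9.326952934265137, 70.13809967041016), 17.083572387695312) [0.42610035 0.26233486 0.08242553] [0.08116025 0.08365456]
979 ((427.20697021484375, 259.75079345703125), (9.305290222167969, 70.16142272949219), 17.407577514648438) [0.42621584 0.26192604 0.08249978] [0.08130626 0.08365609]
```

View pics/w4.png

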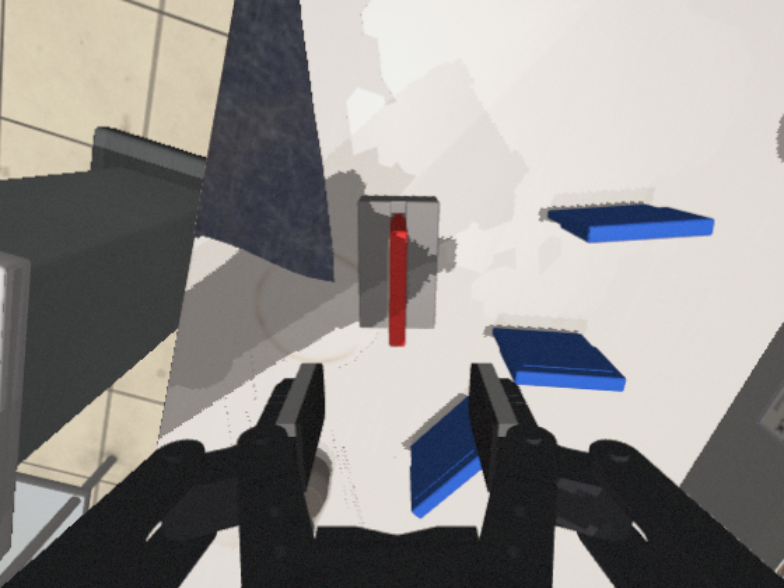

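The red holder spans (398,230)-(398,345), centred between the fingers and parallel to the pads, with the blue plates off to the side. Descending and gripping.

Emit:
send_rows(deltas=[{"dx": 0, "dy": 0.5, "dz": -25, "rx": 0, "ry": 0, "rz": 0}, {"dx": 0, "dy": 0.5, "dz": -62, "rx": 0, "ry": 0, "rz": 0}, {"dx": 0, "dy": 0.5, "dz": -100, "rx": 0, "ry": 0, "rz": 0}, {"dx": 0, "dy": 0.5, "dz": -125, "rx": 0, "ry": 0, "rz": 0}, {"dx": 0, "dy": 0.5, "dz": -138, "rx": 0, "ry": 0, "rz": 0}])

```text
clock: 6.37
tcp_pos: [0.4271, 0.256, 0.0588]
orientation: [-1.863, -2.528, 0.01]
contact_force: [-0.1, 0.5, 1.2]
grip_width: 0.0496
gripper_force: 0.0
```

Emit:
send_rows(deltas=[{"dx": 0, "dy": 0, "dz": 0, "rx": 0, "ry": 0, "rz": 0}, {"dx": 0, "dy": 0, "dz": 0, "rx": 0, "ry": 0, "rz": 0}, {"dx": 0, "dy": 0, "dz": 0, "rx": 0, "ry": 0, "rz": 0}])

```text
clock: 6.62
tcp_pos: [0.4293, 0.26, 0.0638]
orientation: [1.862, 2.529, 0.003]
contact_force: [0.3, 0.9, 0.2]
grip_width: 0.0498
gripper_force: 0.0
```

Emit:
send_rows(deltas=[{"dx": 0, "dy": 0, "dz": 0, "rx": 0, "ry": 0, "rz": 0}, {"dx": 0, "dy": 0, "dz": 0, "rx": 0, "ry": 0, "rz": 0}, {"dx": 0, "dy": 0, "dz": 0, "rx": 0, "ry": 0, "rz": 0}, {"dx": 0, "dy": 0, "dz": 0, "rx": 0, "ry": 0, "rz": 0}, {"dx": 0, "dy": 0, "dz": 0, "rx": 0, "ry": 0, "rz": 0}], jaw=2, newtons=60)

```text
clock: 7.03
tcp_pos: [0.4288, 0.26, 0.0635]
orientation: [1.861, 2.53, 0.002]
contact_force: [-0.0, -1.7, 6.6]
grip_width: 0.0094
gripper_force: 59.0
```

Emit:
send_rows(deltas=[{"dx": 0, "dy": 0, "dz": 15, "rx": 0, "ry": 0, "rz": 0}, {"dx": 0, "dy": 0, "dz": 40, "rx": 0, "ry": 0, "rz": 0}, {"dx": 0, "dy": 0, "dz": 75, "rx": 0, "ry": 0, "rz": 0}, {"dx": 0, "dy": 0, "dz": 105, "rx": 0, "ry": 0, "rz": 0}, {"dx": 0, "dy": 0, "dz": 120, "rx": 0, "ry": 0, "rz": 0}])

```text
clock: 7.45
tcp_pos: [0.4291, 0.2611, 0.1861]
orientation: [1.86, 2.53, 0.007]
contact_force: [-0.3, 0.3, -0.4]
grip_width: 0.0091
gripper_force: 58.5
```

Emit:
send_rows(deltas=[{"dx": 6, "dy": -15, "dz": 0, "rx": 0, "ry": 0, "rz": -1.5}, {"dx": 16, "dy": -45, "dz": 0, "rx": 0, "ry": 0, "rz": -4}, {"dx": 27, "dy": -75, "dz": 0, "rx": 0, "ry": 0, "rz": -6.5}, {"dx": 38, "dy": -105, "dz": 0, "rx": 0, "ry": 0, "rz": -9}, {"dx": 49, "dy": -135, "dz": 0, "rx": 0, "ry": 0, "rz": -11.5}])

```text
clock: 7.87
tcp_pos: [0.4774, 0.1234, 0.1828]
orientation: [2.107, 2.33, 0.0]
contact_force: [1.2, 0.3, -0.1]
grip_width: 0.009
gripper_force: 58.6
```

Emit:
send_rows(deltas=[{"dx": 11, "dy": -30, "dz": 0, "rx": 0, "ry": 0, "rz": -2.5}, {"dx": 22, "dy": -60, "dz": 0, "rx": 0, "ry": 0, "rz": -5}, {"dx": 33, "dy": -90, "dz": 0, "rx": 0, "ry": 0, "rz": -7.5}, {"dx": 44, "dy": -120, "dz": 0, "rx": 0, "ry": 0, "rz": -10}, {"dx": 55, "dy": -150, "dz": 0, "rx": 0, "ry": 0, "rz": -12.5}])

```text
clock: 8.28
tcp_pos: [0.5324, -0.0268, 0.1828]
orientation: [2.348, 2.086, 0.0]
contact_force: [0.5, -0.2, -0.7]
grip_width: 0.0091
gripper_force: 58.5
```

Emit:
send_rows(deltas=[{"dx": 11, "dy": -30, "dz": 0, "rx": 0, "ry": 0, "rz": -1.5}, {"dx": 22, "dy": -60, "dz": 0, "rx": 0, "ry": 0, "rz": -3}, {"dx": 33, "dy": -90, "dz": 0, "rx": 0, "ry": 0, "rz": -3}, {"dx": 38, "dy": -104, "dz": 0, "rx": 0, "ry": 0, "rz": -3}, {"dx": 38, "dy": -104, "dz": 0, "rx": 0, "ry": 0, "rz": -3}])

```text
clock: 8.7
tcp_pos: [0.5706, -0.1339, 0.1822]
orientation: [2.406, 2.018, -0.001]
contact_force: [0.3, -0.8, -0.9]
grip_width: 0.0091
gripper_force: 58.6
```

Emit:
send_rows(deltas=[{"dx": 0, "dy": 0, "dz": 0, "rx": 0, "ry": 0, "rz": 0}, {"dx": 0, "dy": 0, "dz": 0, "rx": 0, "ry": 0, "rz": 0}, {"dx": 0, "dy": 0, "dz": 0, "rx": 0, "ry": 0, "rz": 0}, {"dx": 0, "dy": 0, "dz": 0, "rx": 0, "ry": 0, "rz": 0}])

```text
clock: 9.03
tcp_pos: [0.57, -0.1275, 0.1826]
orientation: [-2.398, -2.029, -0.0]
contact_force: [0.1, 1.1, -0.8]
grip_width: 0.0094
gripper_force: 58.5
```

```bash
python3 - <<'E'
from h import *
import pickle
o=r.get_obs(); y=R.from_rotvec(o["orientation"]).as_matrix(); print(o["clock"],o["tcp_pos"],"y ang",np.degrees(np.arctan2(y[1,1],y[0,1])),y[:,2],o["contact_force"],o["grip_width"])
for n in("wrist","scene"):
    c=cam(n); P=cloud(c); pickle.dump(c,open(n+"5.pkl","wb")); hsv=cv2.cvtColor(c["img"],cv2.COLOR_BGR2HSV); h,s,v=[hsv[...,i].astype(int) for i in range(3)]
    yaw=np.radians(-9.75); X=np.array([np.cos(yaw),np.sin(yaw)]);Y=np.array([-X[1],X[0]]); q=P[...,:2]-[.5754,-.1301]; sx,sy=q@X,q@Y
    m=((h<8)|(h>172))&(s>90)&(abs(sx)<.06)&(abs(sy)<.08)&(P[...,2]>.1)
    p=np.stack([sx[m],sy[m],P[...,2][m]],1); print(n,len(p)); 
    if len(p): print(np.percentile(p,[1,50,99],axis=0).round(4).tolist())
    lip=(s<60)&(v>110)&(P[...,2]>.066)&(P[...,2]<.08)&(sx>-.03)&(sx<.006)&(abs(sy)<.06)
    l=np.stack([sx[lip],sy[lip],P[...,2][lip]],1); print("lip",len(l),np.percentile(l,[1,50,99],axis=0).round(4).tolist() if len(l) else "")
a=cv2.resize(pickle.load(open("scene5.pkl","rb"))["img"][85:225,240:390],None,fx=4,fy=4)
b=cv2.resize(pickle.load(open("wrist5.pkl","rb"))["img"],None,fx=.35*1,fy=.35)
cv2.imwrite("pics/s5.png",a)
E
```

```text
9.0333 [ 0.56998696 -0.12748206  0.18260224] y ang -9.519285630819486 [ 4.72308660e-07  3.66652580e-04 -9.99999933e-01] [ 0.09953439  1.1387321  -0.80515259] 0.009390989029811388
wrist 4400
[[-0.0114, -0.0312, 0.1375], [-0.0067, 0.0149, 0.2014], [-0.0018, 0.0369, 0.203]]
lip 422 [[-0.0158, 0.0038, 0.0662], [-0.0127, 0.0323, 0.0717], [-0.0009, 0.0429, 0.0747]]
scene 490
[[-0.0133, -0.033, 0.1267], [-0.0091, 0.0154, 0.1525], [-0.0006, 0.0379, 0.2019]]
lip 56 [[-0.0166, -0.0424, 0.0663], [-0.0134, 0.0004, 0.0705], [0.0001, 0.0444, 0.0736]]
```

View pics/s5.png

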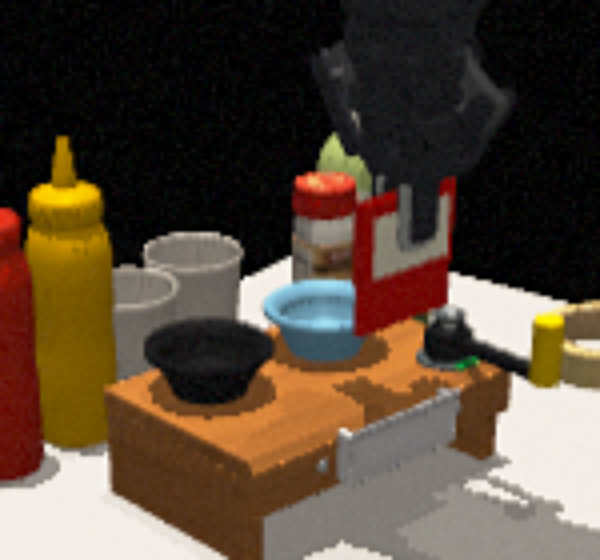

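The holder hangs upright over the slot with the card to the front, its lower edge near z = 0.127, about 1.6 mm too far forward and 1.8 mm too far left. Correcting and lowering to just above the mouth.

Emit:
send_rows(deltas=[{"dx": 1.3, "dy": -2, "dz": -10, "rx": 0, "ry": 0, "rz": -0.2}, {"dx": 1.3, "dy": -2, "dz": -25, "rx": 0, "ry": 0, "rz": -0.2}, {"dx": 1.3, "dy": -2, "dz": -38, "rx": 0, "ry": 0, "rz": -0.2}, {"dx": 1.3, "dy": -2, "dz": -46, "rx": 0, "ry": 0, "rz": -0.2}, {"dx": 1.3, "dy": -2, "dz": -48, "rx": 0, "ry": 0, "rz": -0.2}])

```text
clock: 9.55
tcp_pos: [0.5702, -0.131, 0.1321]
orientation: [-2.402, -2.021, 0.003]
contact_force: [0.6, 0.0, -0.9]
grip_width: 0.0092
gripper_force: 58.5
```

Emit:
send_rows(deltas=[{"dx": 0, "dy": 0, "dz": 0, "rx": 0, "ry": 0, "rz": 0}, {"dx": 0, "dy": 0, "dz": 0, "rx": 0, "ry": 0, "rz": 0}, {"dx": 0, "dy": 0, "dz": 0, "rx": 0, "ry": 0, "rz": 0}, {"dx": 0, "dy": 0, "dz": 0, "rx": 0, "ry": 0, "rz": 0}, {"dx": 0, "dy": 0, "dz": 0, "rx": 0, "ry": 0, "rz": 0}])

```text
clock: 9.97
tcp_pos: [0.5718, -0.1313, 0.135]
orientation: [2.404, 2.022, 0.001]
contact_force: [0.6, -0.6, -1.2]
grip_width: 0.0092
gripper_force: 58.5
```

```bash
python3 - <<'E'
from h import *
o=r.get_obs(); y=R.from_rotvec(o["orientation"]).as_matrix(); print(o["clock"],o["tcp_pos"],"y ang",np.degrees(np.arctan2(y[1,1],y[0,1])),o["contact_force"],o["grip_width"])
c=cam("wrist"); P=cloud(c); hsv=cv2.cvtColor(c["img"],cv2.COLOR_BGR2HSV); h,s,v=[hsv[...,i].astype(int) for i in range(3)]
yaw=np.radians(-9.75); X=np.array([np.cos(yaw),np.sin(yaw)]);Y=np.array([-X[1],X[0]])
d=o["tcp_pos"][:2]-[.5754,-.1301]; print("tcp shelf",d@X,d@Y)
q=P[...,:2]-[.5754,-.1301]; sx,sy=q@X,q@Y
def st(n,m):
    p=np.stack([sx[m],sy[m],P[...,2][m]],1); print(n,len(p),np.percentile(p,[1,50,99],axis=0).round(4).tolist())
red=((h<8)|(h>172))&(s>90)&(abs(sx)<.06)&(abs(sy)<.08)
st("top",red&(P[...,2]>.147)&(P[...,2]<.16))
st("lip",(s<60)&(v>110)&(P[...,2]>.066)&(P[...,2]<.08)&(sx>-.03)&(sx<.006)&(abs(sy)<.06))
E
```

```text
9.9667 [ 0.57184818 -0.13127103  0.13499614] y ang -9.867085353374813 [ 0.60640069 -0.61460997 -1.20179863] 0.009191347241972084
tcp shelf -0.0033022012595611177 -0.0017556127997098978
top 3625 [[-0.0088, -0.0348, 0.1485], [-0.0041, 0.0049, 0.1539], [0.0006, 0.0332, 0.1553]]
lip 830 [[-0.016, -0.0155, 0.0663], [-0.0132, 0.0269, 0.0726], [-0.0011, 0.0429, 0.0748]]
```

Emit:
send_rows(deltas=[{"dx": -0.4, "dy": 1.4, "dz": 0, "rx": 0, "ry": 0, "rz": 0}, {"dx": -0.4, "dy": 1.4, "dz": -3, "rx": 0, "ry": 0, "rz": 0}, {"dx": -0.4, "dy": 1.4, "dz": -7, "rx": 0, "ry": 0, "rz": 0}, {"dx": -0.4, "dy": 1.4, "dz": -11, "rx": 0, "ry": 0, "rz": 0}, {"dx": -0.4, "dy": 1.4, "dz": -15, "rx": 0, "ry": 0, "rz": 0}])

```text
clock: 10.43
tcp_pos: [0.5709, -0.1298, 0.1188]
orientation: [-2.404, -2.022, 0.0]
contact_force: [-0.7, -0.3, -2.2]
grip_width: 0.0089
gripper_force: 58.5
```

Emit:
send_rows(deltas=[{"dx": 0, "dy": 0, "dz": -2, "rx": 0, "ry": 0, "rz": 0}, {"dx": 0, "dy": 0, "dz": -4, "rx": 0, "ry": 0, "rz": 0}, {"dx": 0, "dy": 0, "dz": -4, "rx": 0, "ry": 0, "rz": 0}, {"dx": 0, "dy": 0, "dz": -4, "rx": 0, "ry": 0, "rz": 0}])

```text
clock: 10.77
tcp_pos: [0.5711, -0.1298, 0.1153]
orientation: [-2.404, -2.022, 0.0]
contact_force: [-0.1, 0.4, -0.8]
grip_width: 0.0093
gripper_force: 58.5
```

The blade is 14 mm into the slot with no side force. Pressing on down.

Emit:
send_rows(deltas=[{"dx": 0, "dy": 0, "dz": -3, "rx": 0, "ry": 0, "rz": 0}, {"dx": 0, "dy": 0, "dz": -6, "rx": 0, "ry": 0, "rz": 0}, {"dx": 0, "dy": 0, "dz": -9, "rx": 0, "ry": 0, "rz": 0}, {"dx": 0, "dy": 0, "dz": -11, "rx": 0, "ry": 0, "rz": 0}, {"dx": 0, "dy": 0, "dz": -13, "rx": 0, "ry": 0, "rz": 0}], newtons=80)

```text
clock: 11.18
tcp_pos: [0.5713, -0.1299, 0.1028]
orientation: [2.404, 2.022, 0.0]
contact_force: [-2.0, 0.0, 6.7]
grip_width: 0.009
gripper_force: 83.0
```

Emit:
send_rows(deltas=[{"dx": 0, "dy": 0, "dz": -1, "rx": 0, "ry": 0, "rz": 0}, {"dx": 0, "dy": 0, "dz": -2, "rx": 0, "ry": 0, "rz": 0}, {"dx": 0, "dy": 0, "dz": -2, "rx": 0, "ry": 0, "rz": 0}, {"dx": 0, "dy": 0, "dz": -2, "rx": 0, "ry": 0, "rz": 0}, {"dx": 0, "dy": 0, "dz": -2, "rx": 0, "ry": 0, "rz": 0}])

```text
clock: 11.6
tcp_pos: [0.5714, -0.1299, 0.1011]
orientation: [2.404, 2.022, 0.0]
contact_force: [-2.1, -0.1, 7.3]
grip_width: 0.0087
gripper_force: 83.2
```

Emit:
send_rows(deltas=[{"dx": 0, "dy": 0, "dz": -1, "rx": 0, "ry": 0, "rz": 0}, {"dx": 0, "dy": 0, "dz": -2, "rx": 0, "ry": 0, "rz": 0}, {"dx": 0, "dy": 0, "dz": -2.5, "rx": 0, "ry": 0, "rz": 0}, {"dx": 0, "dy": 0, "dz": -2.5, "rx": 0, "ry": 0, "rz": 0}, {"dx": 0, "dy": 0, "dz": -2.5, "rx": 0, "ry": 0, "rz": 0}])

```text
clock: 12.02
tcp_pos: [0.5717, -0.1299, 0.1005]
orientation: [2.403, 2.021, -0.0]
contact_force: [-7.9, -0.3, 22.9]
grip_width: 0.0088
gripper_force: 85.6
```

```bash
python3 - <<'E'
from h import *
o=r.get_obs(); y=R.from_rotvec(o["orientation"]).as_matrix(); print(o["clock"],o["tcp_pos"],o["contact_force"],o["moment"],o["gripper_force"],abs(o["qvel"]).max())
yaw=np.radians(-9.75); X=np.array([np.cos(yaw),np.sin(yaw)]);Y=np.array([-X[1],X[0]])
for n in("wrist","scene"):
    c=cam(n); P=cloud(c); hsv=cv2.cvtColor(c["img"],cv2.COLOR_BGR2HSV); h,s,v=[hsv[...,i].astype(int) for i in range(3)]
    q=P[...,:2]-[.5754,-.1301]; sx,sy=q@X,q@Y
    red=((h<8)|(h>172))&(s>90)&(abs(sx)<.03)&(abs(sy)<.06)&(P[...,2]>.112)&(P[...,2]<.13)
    p=np.stack([sx[red],sy[red],P[...,2][red]],1); print(n,len(p),np.percentile(p,[1,50,99],axis=0).round(4).tolist() if len(p) else "")
    kn=(h>22)&(h<35)&(s>140)&(P[...,2]>.1)&(P[...,2]<.13)&(abs(sx+.05)<.03)&(abs(sy+.075)<.03); print("knob",kn.sum(),sx[kn].mean(),sy[kn].mean())
    if n=="scene": cv2.imwrite("pics/s6.png",cv2.resize(c["img"][85:225,240:390],None,fx=4,fy=4))
E
```

```text
12.0167 [ 0.57165264 -0.12987337  0.10049825] [-7.85588093 -0.33822761 22.89211578] [ 0.20681306  1.92164674 -0.00665582] 85.64308762550354 0.002476906551461585
wrist 3642 [[-0.0093, -0.0338, 0.1136], [-0.0046, 0.006, 0.1194], [0.0002, 0.0346, 0.1207]]
knob 23 -0.05256124787096373 -0.06714780690661798
scene 53 [[-0.0108, -0.0309, 0.1122], [-0.0079, 0.0226, 0.1174], [0.0009, 0.0352, 0.1198]]
knob 69 -0.052330996503950324 -0.0709689764253023
```

View pics/s6.png

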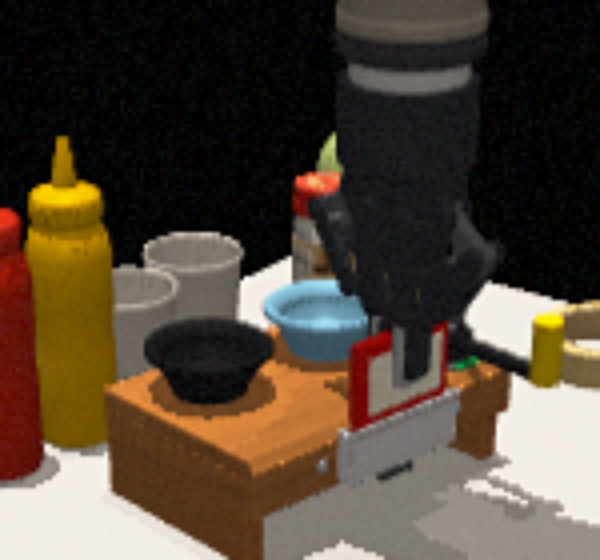

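The holder is home. Its top is at z = 0.120, and the force jumped from 7 to 23 N as it met the floor. The picture shows it upright behind the lip, card to the front, at (400,380), with the lever straight out to the knob at (547,350) and both bowls in place. Handing in.

```bash
python3 -c "
from bench import r
print(r.hand_in())"
```

```text
the job is handed in; nothing more can be done
None
```

I handed the job in at 12 s of the 56 s allowed: the collar is turned to its stop at the green mark, and the red holder sits home in the slot, card to the front, with the fingers still pressing it down; the bowls and shaker were not touched, and the judge gave no verdict back.

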